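Pin two brake rods into the three-lug relay bracket

TASK

Take the middle-length clevis pin out of the wooden block and fit it from above through the relay bracket, so that it goes through all three lugs and the eyes of both brake rods and its head sits down flat on the top lug. The rod eyes hang a little out of line under the lugs: let the pin rest on each eye and nudge that rod across, away from you, until the pin drops in and locks it, gently, without ramming the pin or leaning on the rods. Leave the other two pins and the tools where they are.

Things in the scene. Friction and masses are not known exactly. Their poses are not given: they have to be found in the camera images.
- bracket: Fixed grey steel channel piece on the bench, 410 mm long (y) x 120 mm (x, + = rear), base 8 mm, flanges 20 (front) and 34 mm (rear) high; origin: centre of underside, z up. In its middle a dark bracket: three lugs one above the other, 30-42, 56-66, 80-106 mm above the bench (the top one has a tall boss), each with a 15.2 mm hole on the vertical axis x=y=0, front radius 24 mm, upright at x = 36-46.
- lug_hole (a point): Centre of the mouth of the top lug's hole, on its upper face, 106 mm above the bench; axes as the bracket's. The holes below are hidden by this lug.
- upper_gap (a point): Point on the hole axis in the upper gap. The left brake rod (steel, 12 mm thick) enters here from +y with a flat eye 68-78 mm above the bench, bore 15.2, outside 48 mm. The eye is NOT measured: at the start its bore lies 2.5 to 23 mm off the axis, always towards -x, so a pin put through the top lug lands on the eye. It drops in when the bore comes under it (0.6 mm play all round).
- lower_gap (a point): Point on the hole axis in the lower gap. The right brake rod enters here from -y, its eye 44-54 mm above the bench; same sizes, also hidden and unmeasured, 2.5 to 23 mm off towards -x at the start, on its own. A pin through the middle lug lands on it.
- left_front (a point): Clear point 40 mm before (-x of) the hole axis, 80 mm to the left, level with the left rod (73 mm up): half way from eye to anchor pivot (y = +160 mm), on which the rod swings level, 0.08 rad each way between stops. The rod's centre line here is within 17 mm of x = 0, the space 40 mm behind is clear too. The anchor is clamped in slots up to 10 mm to either side (unmeasured, does not move).
- right_front (a point): The same for the right rod: 80 mm to the right, 49 mm up, anchor at y = -160 mm. Half way along, about 1.5 N moves a free rod, up to 5 N with the pin on it; it stays where left. Pushed in +x it runs until the pin drops in and locks it: the push rises suddenly and the pin is lower. If it was pushed past, it meets its stop with the pin no lower: push it back from behind.
- pin: Clevis pin to fit: plain steel, shank 14 mm, 92 mm long under a flat head 24 mm wide, 10 mm high; last 4 mm taper to 11.6 mm; about 0.18 kg. Origin: centre of the lower end, z up to the head. Stands in a 34 mm deep hole of the wooden block, 8 mm above the bench, up to 2 degrees out of plumb, with 58 mm of shank free below the head to grip. Fitted, its lower end is 14 mm above the bench.
- pin_head (a point): Centre of the flat top of that pin's head, 102 mm from its lower end; a light push here with closed fingers moves the pin down. Resting on the left rod's eye it is 180 mm above the bench, on the right rod's eye 156 mm, fitted 116 mm.
- pin_block: The fixed hardwood block that holds the three pins: 176 mm long (x), 56 mm wide (y), 42 mm high; origin at the centre of its underside; the three holes are at x = -58, 0 and 58 mm. Which pin stands in which hole varies.
- pin_short: Same kind of pin, 68 mm long below the head: too short, to be left in the block. Origin at its lower end, z up.
- pin_long: Same kind of pin, 118 mm long below the head: too long, to be left in the block. Origin at its lower end, z up.
- pliers: Pliers with dark green handles, 189 x 56 x 17 mm, lying loose at the front of the bench; leave alone. Origin at the centre of the underside.
- jar_a: Screw-cap jar of small parts with a black lid, 62 mm wide, 85 mm high, standing loose behind the work; leave alone. Origin at the centre of the underside.
- wrench_17: Combination wrench, 230 mm long, lying loose to the right of the block; leave alone. Origin at its centre.
Not all that is in view belongs to the job. Leave any orange look-alike of the pin alone.

How it is judged:
By the outcome, as a careful person would: the job done as asked, in the order asked, and still so for the second after the job is handed in, with the robot touching nothing.
It also fails if it takes over 67 s, if anything falls off the work surface, if the arm or the gripper's body presses on something with over 40 N, if the wrist force passes 120 N, or if a joint passes its speed limit or range.

ROBOT

A 6-joint arm with a two-finger parallel gripper is mounted at the origin on a cart in front of the work surface, level with it; the furniture and walls round the work are solid. World frame = base frame: x ahead of the robot, y to its left, z up, the work surface at z = 0. Lengths are in m, angles in degrees, forces in N, time in s.
With the tool pointing down it reaches from about 0.4 to 0.825 m from the base axis. Payload 7 kg.
Tool frame: the origin (TCP) lies between the finger pads; the fingertips stand ctrl.nose_length ahead of it and the grasp point (between the pads) lies 2 mm behind it (ctrl.nose_length is the distance from the TCP to the fingertips, in m); z points along the fingers, y is the line along which they close (so a half turn about z gives the same grasp; the last joint's range is limited). The gripper opens to 88 mm and grips with 3 to 60 N. Pads are 19 mm wide; open, the fingers measure 130 mm over their backs; the gripper's body (78 mm by 193 mm) begins 47 mm behind the grasp point.
Start: joints at [88.299, 20.546, 0.682, 0, -70.136, -16.507], TCP at [0.211, 0.641, 0.244] pointing down, gripper open.
Joint ranges: [-176.03, 176.03], [-82.01, 121.73], [-58.28, 71.71], [-173.87, 95.51], [-174.79, -0.11], [-173.66, 173.66]. Speed limits (degrees/s): [136.94, 136.94, 172.46, 180, 180, 180].

INTERFACE

Orientations are given as [roll, pitch, yaw] about the fixed x, y, z axes, in that order (R = Rz(yaw) Ry(pitch) Rx(roll)).
In Python, from plant import ctrl gives the robot as it stands.
- The arm moves only by the tool apply_moves, never from a script. Its argument "commands" is a list of rows, each a list of 3 entries, a list of its own where there are three numbers: the shift along the world's x, y, z in cm, then the turn about the world's z in rad, then the closure, from 0 (fully open) to 1 (shut). In form: [[[x, y, z], turn, jaw], ...]. A call has 1 to 20 rows; each row is the pose to reach, as a shift and turn from the pose commanded when the call began; what a row does not reach only later rows make up. A row lasts 1/12 s, in which the tool goes at most 41.7 mm and 7.16 degrees, less where a joint would pass 70% of its speed; a pose out of reach is approached as far as the arm can. A call with a gripper value outside its range is refused whole. The fingers move at their own pace and stop on an object; the grip force is fixed at half the most. Time passes only in rows, so rows that repeat a pose let the fingers close. It gives the time, the measured TCP pose, the force, the opening and the grip force at its end, in the units of the state.
- ctrl.get_obs(): the state, without advancing time (a new reading comes with each control period).
- ctrl.snapshot(name): name is "side" or "top"; returns a dict with "img" (480x640x3 uint8, red, green, blue), "fx", "fy", "cx", "cy" (pixels), "T" (4x4, takes a point from camera to world coordinates). Camera axes: x right, y up, looking along -z (the intrinsics and any distortion apply to the point x, -y, -z); pixel columns grow to the right and rows downward; lengths in m; the calibration is good to about 2 mm. A picture is of the moment at which its call begins. There is no depth.
- ctrl.close_job(): hands the job in; it is judged then, once.
Trained networks look in a picture, given as the dict that the camera call returned (one of the last four; its "shot" number tells which), for a name from the list of things; names that differ only in an ending like _2 or _b are one class to them, and where a whole thing is asked for, a point or a joint stands for the part that bears it (a point fixed in the world has none). Each returns a list of dicts, best first, with "score" (0 to 1); they miss things now and then, are a little off and sometimes report something else, mostly with a low value. They report only what shows in the picture. A call takes as long as a camera call. They do not tell look-alikes from the thing itself.
- ctrl.search_frame(picture, target): "at" ([column, row] in pixels, amid what is visible of it).
- ctrl.spot_point(picture, target): "at" ([column, row] in pixels: a listed point, or the origin of a listed thing).
The state is a dict: "clock": time; "joint_pos": joint angles; "qvel": joint speeds; "tau": joint torques, N m; "tool_pos": TCP position; "orientation": TCP orientation; "force": force on the tool from outside, world axes, zero at the start; "moment": the same for the moment, N m; "opening": finger opening in m; "gripper_force": force on a finger pad.
Only numpy, scipy, OpenCV 4.12 (cv2) and the standard library are available. Lean on these libraries where they do the work, as an engineer would, in place of code of your own. Each camera call takes 0.05 s, during which the arm holds its last target. There are 200 camera calls.

## Working session

There is one attempt and no reset: what is moved stays moved. The work goes in short steps, Python scripts to look and compute and a tool call to move; the robot and the scene stay as the last step left them, time stands still between calls to the robot, and variables do not carry over. Pictures are saved under pics/ and viewed, at most 10 in all, crops included, and the job is handed in when it is done.

Besides the shell and the picture viewer there is one more tool, called after ">>>" by a JSON object that holds its "name" and its "arguments", one argument or row to a line. apply_moves: Moves the arm, as the interface text tells. Its arguments: {"type":"object","properties":{"commands":{"type":"array"}},"required":["commands"]}

```bash
ls; mkdir -p pics; cat > h.py <<'E'
import numpy as np, cv2
from plant import ctrl
def ray(p,uv):
    T=np.array(p["T"]); d=np.array([(uv[0]-p["cx"])/p["fx"],-(uv[1]-p["cy"])/p["fy"],-1.])
    d=T[:3,:3]@d; return T[:3,3],d/np.linalg.norm(d)
def atz(p,uv,z):
    o,d=ray(p,uv); return o+d*(z-o[2])/d[2]
def proj(p,X):
    T=np.array(p["T"]); c=T[:3,:3].T@(np.array(X)-T[:3,3]); return [p["cx"]+p["fx"]*c[0]/-c[2],p["cy"]-p["fy"]*c[1]/-c[2]]
def tri(rs):
    A=0;b=0
    for o,d in rs:
        P=np.eye(3)-np.outer(d,d);A=A+P;b=b+P@o
    x=np.linalg.solve(A,b); return x,[np.linalg.norm((np.eye(3)-np.outer(d,d))@(x-o)) for o,d in rs]
def save(n,img): cv2.imwrite("pics/"+n,img[:,:,::-1])
E
python3 - <<'E'
from h import *
o=ctrl.get_obs(); print(o["tool_pos"],o["orientation"],ctrl.nose_length,o["clock"])
for n in("side","top"):
    p=ctrl.snapshot(n); save(n+"0.png",p["img"]); print(n,[k for k in p],p["fx"],p["cx"],np.round(p["T"],3).tolist())
    for t in("bracket","lug_hole","left_front","right_front","pin","pin_head","pin_block","pin_short","pin_long"):
        print(t,[(round(r["score"],2),np.round(r["at"],1).tolist()) for r in ctrl.spot_point(p,t)[:4]])
E
```

```text
pics
[0.21081314 0.64076716 0.24262652] [ 1.79907357e+02 -8.86896791e-03 -1.82155285e+01] 0.017 0.0
side ['img', 'fx', 'fy', 'cx', 'cy', 'T', 'shot'] 536.0128269330382 320.04335121830275 [[0.833, 0.267, -0.484, -0.013], [-0.552, 0.44, -0.708, -0.914], [0.024, 0.857, 0.514, 0.669], [0.0, 0.0, 0.0, 1.0]]
bracket [(0.8, [283.4, 239.8]), (0.71, [228.0, 274.6]), (0.32, [429.0, 352.5])]
lug_hole [(0.73, [283.3, 220.7]), (0.65, [282.0, 198.7])]
left_front [(0.64, [248.4, 208.6]), (0.47, [284.7, 238.9])]
right_front [(0.96, [293.1, 241.6])]
pin [(0.87, [345.9, 292.3]), (0.83, [421.6, 301.0])]
pin_head [(0.68, [391.6, 260.3]), (0.61, [425.9, 259.2])]
pin_block [(0.9, [365.9, 322.0])]
pin_short [(0.7, [340.5, 325.2])]
pin_long [(0.27, [368.7, 318.4])]
top ['img', 'fx', 'fy', 'cx', 'cy', 'T', 'shot'] 540.6109907211711 317.20401568455526 [[0.002, 0.994, -0.108, 0.386], [-1.0, 0.003, 0.01, -0.113], [0.01, 0.108, 0.994, 1.26], [0.0, 0.0, 0.0, 1.0]]
bracket [(0.82, [241.1, 245.8]), (0.19, [234.2, 243.1])]
lug_hole [(0.74, [232.0, 242.0])]
left_front []
right_front [(0.91, [271.4, 254.6])]
pin [(0.72, [397.4, 199.6]), (0.69, [349.8, 247.6]), (0.64, [386.3, 231.3])]
pin_head [(0.71, [400.4, 191.4]), (0.56, [357.4, 240.7]), (0.55, [391.3, 222.8])]
pin_block [(0.88, [385.1, 258.5])]
pin_short [(0.39, [389.4, 280.2])]
pin_long [(0.5, [386.8, 253.7])]
```

View pics/side0.png

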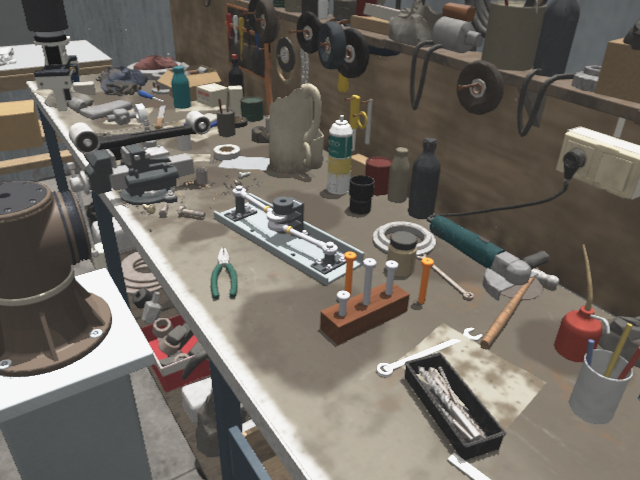

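View pics/top0.png

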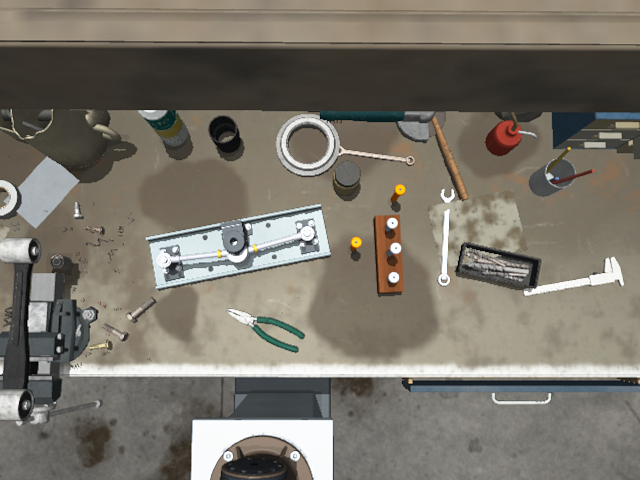

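The block's pin heads are, in side view, at (343,296), (369,263) and (391,265). In the top view they are at (394,278), (396,248) and (392,224). The orange pins at side (350,258) and (426,262) are look-alikes, so I leave them alone. The front pin is clearly the short one. I'll settle middle versus rear with an enlarged crop and measured heights.

```bash
python3 - <<'E'
from h import *
s=cv2.imread("pics/side0.png");t=cv2.imread("pics/top0.png")
a=cv2.resize(s[245:345,315:415],(400,400),interpolation=2)
b=cv2.resize(t[205:305,345:445],(400,400),interpolation=2)
a2=cv2.resize(s[185:255,220:320],(400,280)[:2],interpolation=2)[:200+0]
c=cv2.resize(t[215:265,190:290],(400,200),interpolation=2)
a3=cv2.resize(s[190:240,235:335],(400,200),interpolation=2)
cv2.imwrite("pics/crop1.png",np.vstack([np.hstack([a,b]),np.hstack([a3,c])]))
E
```

```text
(no output)
```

View pics/crop1.png

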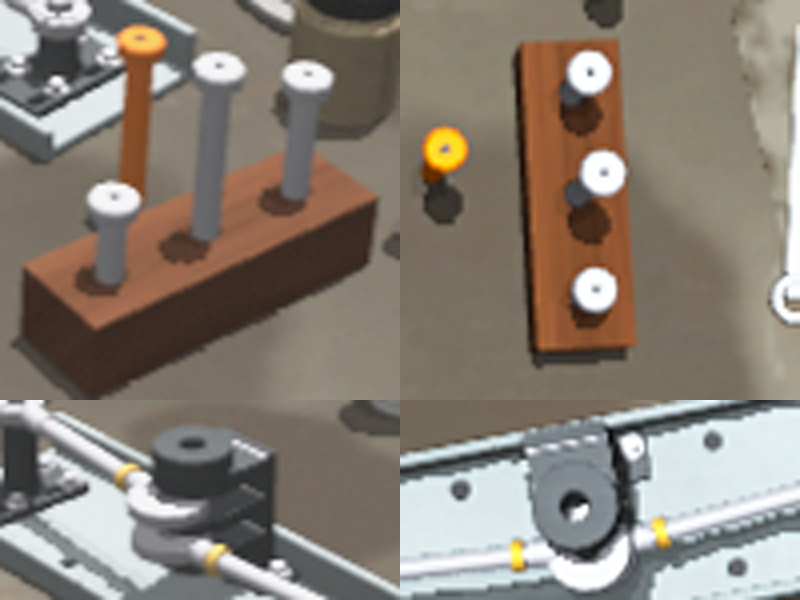

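The enlarged crop settles it. Free shank lengths differ clearly: front (343,296) is shortest, middle (369,263) longest, and rear (391,264) is in between, so the rear pin is the target. Next I'll measure it and the lug.

```bash
python3 - <<'E'
from h import *
s=ctrl.snapshot("side");t=ctrl.snapshot("top")
for n,a,b in(("mid",(392,263.9),(393,223)),("long",(369.6,262.5),(396,248)),("short",(343.5,294.7),(393.9,277.3)),("lug",(283,201),(233.8,241.3)),("pinbase",(388.75,294.5),(388,229.25))):
    x,e=tri([ray(s,a),ray(t,b)]); print(n,x.round(4),np.round(e,4))
# subpixel: head centroid in top (white blob)
for n,c in(("mid",(393,223)),("long",(396,248))):
    x,y=c; g=cv2.cvtColor(t["img"],7)[y-9:y+10,x-9:x+10]; m=(g>195); yy,xx=np.nonzero(m); print(n,xx.mean()+x-9,yy.mean()+y-9,m.sum())
for z,pts in((0.02,[(157,288),(329,255)]),(0.034,[(147,237),(325,206)])):
    P=[atz(t,p,z) for p in pts];print(P,np.linalg.norm(P[0]-P[1]),np.degrees(np.arctan2(P[1][0]-P[0][0],-(P[1][1]-P[0][1]))), 'mid',(P[0]+P[1])/2)
# block
for p in[(375,216),(400,215),(403.5,291),(379,292)]: print(atz(t,p,.042).round(4))
E
```

```text
mid [ 0.582  -0.2877  0.1129] [0.0002 0.0002]
long [ 0.5248 -0.2896  0.1367] [0.0003 0.0003]
short [ 0.4669 -0.292   0.088 ] [0. 0.]
lug [0.5418 0.054  0.109 ] [0.0002 0.0002]
pinbase [ 0.5808 -0.2877  0.0412] [0.0011 0.0011]
mid 392.0617283950617 222.48148148148147 81
long 395.4404761904762 247.52380952380952 84
[array([0.44577713, 0.24009173, 0.02      ]), array([ 0.52277137, -0.15305063,  0.02      ])] 0.4006108131214832 11.080742507641368 mid [0.48427425 0.04352055 0.02      ]
[array([0.56134497, 0.26277235, 0.034     ]), array([ 0.63478153, -0.14345199,  0.034     ])] 0.4128088455984351 10.24716411127814 mid [0.59806325 0.05966018 0.034     ]
[ 0.6104 -0.2576  0.042 ]
[ 0.6129 -0.3149  0.042 ]
[ 0.4392 -0.3202  0.042 ]
[ 0.4368 -0.2649  0.042 ]
```

```bash
python3 - <<'E'
from h import *
s=ctrl.snapshot("side");t=ctrl.snapshot("top")
for n,a,b in(("orL",(350,256),(356.3,242.3)),("orR",(427,260),(400,189.5))):
    x,e=tri([ray(s,a),ray(t,b)]); print(n,x.round(4),np.round(e,4))
print(atz(t,(392.1,222.5),.110),atz(s,(392,263.9),.110))
for nm,p in(("side",s),("top",t)):
  for k in("pin_head","lug_hole"):print(nm,k,[(round(r["score"],2),np.round(r["at"],1).tolist()) for r in ctrl.spot_point(p,k)])
E
```

```text
orL [ 0.5414 -0.2094  0.1015] [0.0002 0.0002]
orR [ 0.6572 -0.305   0.106 ] [0.0002 0.0002]
[ 0.58374007 -0.28633467  0.11      ] [ 0.58497772 -0.28440469  0.11      ]
side pin_head [(0.68, [427.3, 261.3]), (0.57, [391.8, 264.1]), (0.52, [348.9, 252.3])]
side lug_hole [(0.76, [282.3, 197.8])]
top pin_head [(0.62, [398.6, 191.1]), (0.61, [391.7, 223.0]), (0.41, [355.9, 240.0]), (0.29, [202.0, 266.8])]
top lug_hole [(0.77, [236.6, 241.5]), (0.49, [388.9, 277.1])]
```

>>> {"name": "apply_moves", "arguments": {
  "commands": [
    [[5,-12,1],0.1,0],
    [[5,-12,1],0.2,0],
    [[20,-45,1],0.355,0],
    [[20,-45,1],0.355,0],
    [[20,-45,1],0.355,0],
    [[20,-45,1],0.355,0],
    [[20,-45,1],0.355,0],
    [[20,-45,1],0.355,0],
    [[20,-45,1],0.355,0],
    [[20,-45,1],0.355,0],
    [[37.4,-92.8,1],0.355,0],
    [[37.4,-92.8,1],0.355,0],
    [[37.4,-92.8,1],0.355,0],
    [[37.4,-92.8,1],0.355,0],
    [[37.4,-92.8,1],0.355,0],
    [[37.4,-92.8,1],0.355,0],
    [[37.4,-92.8,1],0.355,0],
    [[37.4,-92.8,1],0.355,0],
    [[37.4,-92.8,1],0.355,0],
    [[37.4,-92.8,1],0.355,0]
  ]
}}

```text
clock: 3.07
tool_pos: [0.5263, -0.1319, 0.2537]
orientation: [-180.0, -0.1, 2.1]
force: [0.3, 1.5, 0.2]
opening: 0.0877
gripper_force: 0.0
```

>>> {"name": "apply_moves", "arguments": {
  "commands": [
    [[5.7,-15.5,0],0,0],
    [[5.7,-15.5,0],0,0],
    [[5.7,-15.5,0],0,0],
    [[5.7,-15.5,0],0,0],
    [[5.7,-15.5,0],0,0],
    [[5.7,-15.5,0],0,0]
  ]
}}

```text
clock: 3.57
tool_pos: [0.5829, -0.2868, 0.252]
orientation: [-180.0, 0.1, 1.9]
force: [0.2, 0.7, -0.9]
opening: 0.088
gripper_force: 0.0
```

```bash
python3 - <<'E'
from h import *
o=ctrl.get_obs();print(o["tool_pos"],o["clock"])
s=ctrl.snapshot("side");t=ctrl.snapshot("top")
P=o["tool_pos"]
for p in(s,t): print(proj(p,P),proj(p,[P[0],P[1],.11]))
a=cv2.resize(s["img"][130:330,300:500],(400,400));b=cv2.resize(t["img"][130:330,300:500],(400,400))
save("c2.png",np.hstack([a,b]))
E
```

```text
[ 0.58286493 -0.28684537  0.25196062] 3.5667
[np.float64(399.4874211611302), np.float64(197.67915175823256)] [np.float64(391.9767856330841), np.float64(264.8210642130299)]
[np.float64(403.4596085493423), np.float64(210.26292010419178)] [np.float64(392.341844748256), np.float64(222.90153933720688)]
```

View pics/c2.png

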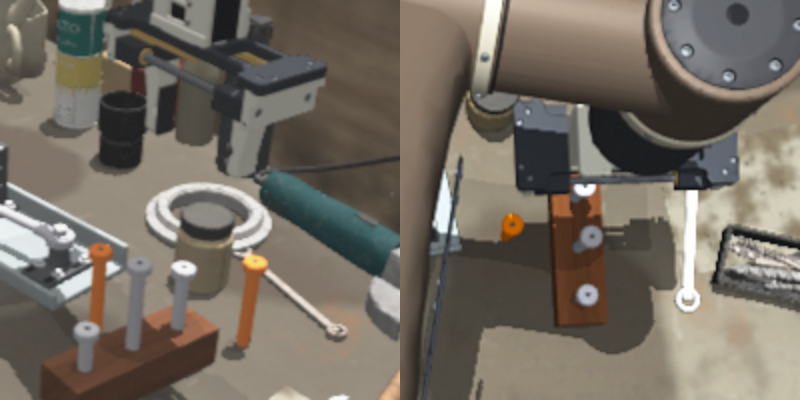

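The fingers straddle the target rear pin (side crop about (183,268), top crop about (584,190)), and the body clears the long pin. I'll descend and grip.

>>> {"name": "apply_moves", "arguments": {
  "commands": [
    [[0.1,0,-4],0,0],
    [[0.1,0,-8],0,0],
    [[0.1,0,-10.5],0,0],
    [[0.1,0,-12.5],0,0],
    [[0.1,0,-14.5],0,0],
    [[0.1,0,-16],0,0],
    [[0.1,0,-17.3],0,0],
    [[0.1,0,-17.3],0,0]
  ]
}}

```text
clock: 4.33
tool_pos: [0.5825, -0.2826, 0.0782]
orientation: [-179.9, 0.2, 2.2]
force: [-0.4, 0.2, 0.2]
opening: 0.0875
gripper_force: 0.0
```

>>> {"name": "apply_moves", "arguments": {
  "commands": [
    [[0,0,0],0,0.5],
    [[0,0,0],0,0.7],
    [[0,0,0],0,0.9],
    [[0,0,0],0,1],
    [[0,0,0],0,1],
    [[0,0,0],0,1],
    [[0,0,0],0,1],
    [[0,0,0],0,1],
    [[0,0,0],0,1],
    [[0,0,0],0,1]
  ]
}}

```text
clock: 5.17
tool_pos: [0.5839, -0.2847, 0.0803]
orientation: [-180.0, 0.0, 2.1]
force: [-0.0, 0.0, -0.1]
opening: 0.0266
gripper_force: 0.0
```

>>> {"name": "apply_moves", "arguments": {
  "commands": [
    [[0,0,0],0,1],
    [[0,0,0],0,1],
    [[0,0,0],0,1],
    [[0,0,0],0,1],
    [[0,0,0],0,1],
    [[0,0,0],0,1]
  ]
}}

```text
clock: 5.67
tool_pos: [0.5839, -0.2846, 0.0803]
orientation: [-180.0, 0.0, 2.1]
force: [-0.0, 0.9, -0.5]
opening: 0.0229
gripper_force: 30.0
```

The opening of 23 mm means the pads caught the head. I'll open a little, go lower and grip the shank.

>>> {"name": "apply_moves", "arguments": {
  "commands": [
    [[0,0,0],0,0.5],
    [[0,0,0],0,0.5],
    [[0,0,0],0,0.5],
    [[0,0,0],0,0.5],
    [[0,0,-0.5],0,0.5],
    [[0,0,-1],0,0.5],
    [[0,0,-1.4],0,0.5],
    [[0,0,-1.4],0,0.5],
    [[0,0,-1.4],0,1],
    [[0,0,-1.4],0,1],
    [[0,0,-1.4],0,1],
    [[0,0,-1.4],0,1],
    [[0,0,-1.4],0,1],
    [[0,0,-1.4],0,1],
    [[0,0,-1.4],0,1],
    [[0,0,-1.4],0,1],
    [[0,0,-1.4],0,1],
    [[0,0,-1.4],0,1]
  ]
}}

```text
clock: 7.17
tool_pos: [0.5841, -0.2847, 0.0666]
orientation: [180.0, -0.0, 2.1]
force: [-0.0, 1.1, 2.2]
opening: 0.0155
gripper_force: 30.0
```

>>> {"name": "apply_moves", "arguments": {
  "commands": [
    [[0,0,1],0,1],
    [[0,0,2],0,1],
    [[0,0,3],0,1],
    [[0,0,4],0,1],
    [[0,0,7],0,1],
    [[0,0,10],0,1],
    [[0,0,13],0,1],
    [[0,0,13],0,1]
  ]
}}

```text
clock: 7.83
tool_pos: [0.587, -0.2859, 0.2048]
orientation: [179.8, -0.6, 2.2]
force: [2.3, -0.8, -0.4]
opening: 0.0147
gripper_force: 30.0
```

>>> {"name": "apply_moves", "arguments": {
  "commands": [
    [[-0.5,4,0],0,1],
    [[-1,8,0],0,1],
    [[-1.5,12,0],0,1],
    [[-2,16,0],0,1],
    [[-2.5,20,0],0,1],
    [[-3,24,0],0,1],
    [[-3.5,28,0],0,1],
    [[-4,31,0],0,1],
    [[-4.2,33,0],0,1],
    [[-4.2,33.7,0],0,1],
    [[-4.2,33.7,0],0,1],
    [[-4.2,33.7,0],0,1],
    [[-4.2,33.7,0],0,1],
    [[-4.2,33.7,0],0,1]
  ]
}}

```text
clock: 9.0
tool_pos: [0.542, 0.0513, 0.1965]
orientation: [180.0, 0.0, 2.1]
force: [0.5, -0.2, -1.9]
opening: 0.0153
gripper_force: 30.0
```

```bash
python3 - <<'E'
from h import *
o=ctrl.get_obs();print(o["tool_pos"],o["clock"],o["opening"],o["orientation"])
s=ctrl.snapshot("side");t=ctrl.snapshot("top");np.save("s1.npy",s["img"]);np.save("t1.npy",t["img"])
P=o["tool_pos"]; print(proj(s,[P[0],P[1],P[2]-.0586]),proj(t,[P[0],P[1],P[2]-.0586]),proj(s,[.5418,.054,.109]))
a=cv2.resize(s["img"][140:240,230:330],(500,500),interpolation=2);b=cv2.resize(t["img"][200:280,190:250],(300,400),interpolation=2)
save("c3.png",np.hstack([a,np.vstack([b,b[:100]*0])]))
E
```

```text
[0.54204288 0.05134936 0.1964557 ] 9.0 0.015325372724376257 [1.79994592e+02 2.89832495e-03 2.05699349e+00]
[np.float64(283.61845776009784), np.float64(190.08650890081444)] [np.float64(233.0654180945162), np.float64(239.37245158901342)] [np.float64(283.0821461206408), np.float64(200.98209755549993)]
```

View pics/c3.png

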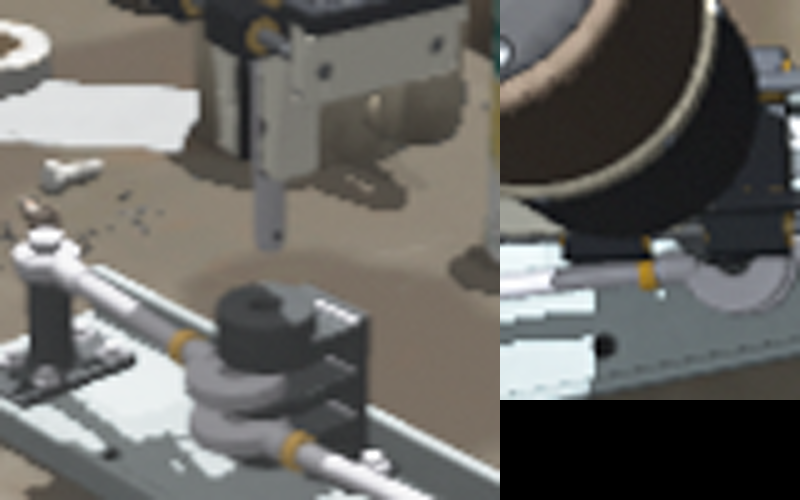

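Side crop: pin tip at about (284.2,189), as predicted from the TCP axis, and the lug hole is just below at about (283,201). I need sub-pixel values, so I'll fit the boss disc and hole in the clean first pictures.

```bash
python3 - <<'E'
from h import *
g=cv2.cvtColor(cv2.imread("pics/side0.png"),6); print("side0 rows194-213 cols268-305"); print(g[194:214,268:304])
g=cv2.cvtColor(cv2.imread("pics/top0.png"),6); print("top0 rows 228-256 cols 218-252"); print(g[228:256,219:250])
g=cv2.cvtColor(np.load("s1.npy")[:,:,::-1],6); print("s1 rows 176-194 cols 276-294"); print(g[174:194,276:294])
E
```

```text
side0 rows194-213 cols268-305
[[125 122 119 116 114 114 111 109 109 108 108 107 108 109 110 110 111 111
  110 110 111 111 110 110 109 109 108 109 107 108 109 107 108 108 109 108]
 [118 116 113 112 110 112 111 111 110 110 108 107 108 109 110 110 111 110
  109 108 109 110 111 111 111 110 109 109 107 108 108 107 108 108 107 108]
 [114 112 109 108 108 109 110 111 111 110 110 114 120 120 122 124 123 121
  116 112 111 110 115 112 106 108 108 108 108 108 108 107 107 107 108 108]
 [114 110 109 108 109 109 110 113 117 123 128 130 132 132 133 133 132 130
  129 127 125 123 126 126 124 113 104 107 107 108 108 109 108 108 107 108]
 [113 111 110 111 110 110 114 123 128 130 133 133 132 135 135 134 134 134
  133 134 130 131 132 132 130 127 122 113 104 108 107 108 108 108 107 108]
 [114 112 111 111 110 117 126 131 133 130 133 132 123 107 101  99 100 112
  127 133 132 132 132 132 129 129 130 126 122 114 105 108 108 107 108 108]
 [114 113 111 112 114 123 133 134 134 132 133 117  84  67  64  63  64  71
  109 133 133 133 132 133 139 211 221 150 130 126 122 117 110 107 108 108]
 [116 114 111 112 108 120 1
[... 6384 characters left out ...]
134 133 135 134 134 133]
 [134 135 134 134 127 113 108 106 104 102 105 122 133 132 133 134 134 135]
 [135 134 134 135 127 112 108 107  95  77  96 122 133 133 134 134 134 134]
 [135 133 135 135 127 114 109 107  91  65  91 124 134 135 135 134 134 133]
 [133 134 134 135 129 115 108 106 101  94 106 126 132 133 133 132 132 132]
 [134 134 134 133 129 116 105 105 104 102 115 127 128 129 129 128 127 127]
 [131 129 128 128 125 121 116 113 112 114 118 121 120 121 121 121 119 121]
 [127 125 123 122 120 119 119 117 116 115 117 115 117 116 115 116 116 116]
 [122 121 119 117 117 114 114 113 115 114 114 114 115 114 114 114 114 113]
 [115 114 113 114 114 113 113 116 115 116 115 116 115 116 116 115 114 114]]
```

```bash
python3 - <<'E'
from h import *
s=ctrl.snapshot("side");t=ctrl.snapshot("top")
print("tri",tri([ray(s,(283.1,201.)),ray(t,(233.5,241.5))]))
print("side only .106",atz(s,(283.1,201),.106),"top only",atz(t,(233.5,241.5),.106))
P=np.array([.5420,.0513])
for c in((0,0),(.002,.003)):
  th=np.linspace(0,6.283,60);q=P+c
  b=np.array([proj(s,[q[0]+.0058*np.cos(a),q[1]+.0058*np.sin(a),.138]) for a in th]); print("pred tip bottom row(idx)",b[:,1].max()-.5, b[:,0].min()-.5,b[:,0].max()-.5)
  print(proj(s,[*q,.158]))
print("boss disc", [np.array([proj(s,[.5418+.024*np.cos(a),.054+.024*np.sin(a),.106]) for a in th])[:,i].__getattribute__(f)()-.5 for i in(0,1) for f in("min","max")])
E
```

```text
tri (array([0.54176533, 0.05446582, 0.10874055]), [np.float64(0.0003029607050591803), np.float64(0.00030296070505914075)])
side only .106 [0.54476335 0.05908732 0.106     ] top only [0.54186787 0.05500743 0.106     ]
pred tip bottom row(idx) 190.64273390851338 280.56991223700436 285.6558313491774
[np.float64(283.5193367536178), np.float64(182.03583777592223)]
pred tip bottom row(idx) 189.95782614319867 280.67274704781386 285.7457837784536
[np.float64(283.6167692992682), np.float64(181.37106778779125)]
boss disc [np.float64(272.21375171499005), np.float64(292.95810000408983), np.float64(197.0463291311568), np.float64(206.39258692342923)]
```

Side and top estimates agree: the hole lies about 6 mm further in +y than the pin. I'll shift that much, lower the tip to just above the mouth and look again.

>>> {"name": "apply_moves", "arguments": {
  "commands": [
    [[0,0.6,0],0,1],
    [[0,0.6,-1],0,1],
    [[0,0.6,-2],0,1],
    [[0,0.6,-2.4],0,1],
    [[0,0.6,-2.4],0,1],
    [[0,0.6,-2.4],0,1],
    [[0,0.6,-2.4],0,1]
  ]
}}

```text
clock: 9.78
tool_pos: [0.5421, 0.0584, 0.1724]
orientation: [180.0, -0.0, 2.1]
force: [0.7, -0.3, -1.2]
opening: 0.015
gripper_force: 30.0
```

```bash
python3 - <<'E'
from h import *
o=ctrl.get_obs();print(o["tool_pos"],o["clock"],o["force"])
s=ctrl.snapshot("side");g=cv2.cvtColor(s["img"],7); np.set_printoptions(linewidth=200)
print(g[186:208,270:298])
save("c4.png",cv2.resize(s["img"][170:220,255:315],(720,600),interpolation=2))
E
```

```text
[0.5421362  0.05841105 0.17240184] 9.7833 [ 0.7151414  -0.32116287 -1.16633619]
[[132 131 132 133 133 134 134 135 132 121 111 110 107 105 102 116 134 133 133 134 134 134 134 134 134 134 134 134]
 [131 133 134 134 134 134 133 135 131 120 112 110 108 104 101 116 133 134 133 135 134 134 133 133 134 135 133 134]
 [132 133 133 133 134 133 132 133 131 121 111 109 107 105 102 116 132 132 133 133 134 132 132 132 132 133 135 135]
 [133 133 132 132 133 132 133 134 132 122 110 109 107 105 102 114 128 128 128 129 129 128 126 126 127 129 131 133]
 [132 132 132 131 133 132 131 128 129 121 111 109 107 104 101 111 122 121 120 121 120 120 120 121 122 123 124 125]
 [132 132 131 129 129 128 127 125 124 118 111 108 105 104 101 108 118 116 115 116 116 116 117 116 117 118 119 120]
 [132 130 129 127 125 123 121 120 119 115 110 108 106 105 100 106 113 114 114 114 114 114 113 114 115 115 116 116]
 [130 128 125 122 121 118 116 115 114 113 111 109 106 104 101 107 115 115 114 115 115 115 115 113 114 116 116 113]
 [125 122 119 118 116 114 114 113 113 112 111 108 106  93  83 101 115 116 116 115 116 115 115 113 11
[... 810 characters left out ...]
 228 175]
 [117 117 104  79  70  74  72  71  72  70  68  67  63  65  67  67  68  81 109 129 114  91  85 112 141 170 178 218]
 [175 131 104  75  65  70  70  72  72  71  71  70  71  70  71  71  71  69  80  91  81  62  59 103 137 140 138 169]
 [225 217 162  75  57  60  65  69  70  72  71  72  72  70  71  72  71  70  65  63  57  54  54  99 132 134 139 141]
 [174 210 193 115  58  57  59  59  61  62  66  67  65  67  64  63  60  58  58  55  51  52  53  99 128 131 132 139]
 [108 132 137 104  57  56  58  56  56  57  59  58  59  58  57  56  55  54  53  53  53  50  61 102 129 131 117  91]
 [100  92  90  75  55  56  56  58  57  57  57  56  57  56  55  55  54  52  53  51  51  51  80 103  94  84  75  55]]
```

View pics/c4.png

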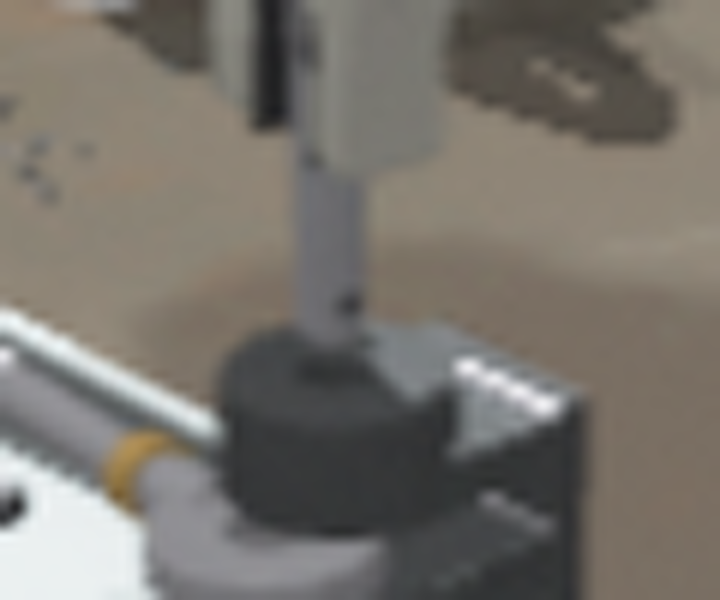

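Pin tip now at about (282,197.1) and hole centre at (282.6,200.5), so they are roughly aligned. I'll make a small correction and go down gently, watching the force.

>>> {"name": "apply_moves", "arguments": {
  "commands": [
    [[0.05,-0.14,0],0,1],
    [[0.05,-0.14,-0.3],0,1],
    [[0.05,-0.14,-0.6],0,1],
    [[0.05,-0.14,-0.7],0,1],
    [[0.05,-0.14,-0.8],0,1],
    [[0.05,-0.14,-0.9],0,1],
    [[0.05,-0.14,-1.0],0,1],
    [[0.05,-0.14,-1.0],0,1]
  ]
}}

```text
clock: 10.5
tool_pos: [0.5424, 0.057, 0.1622]
orientation: [180.0, 0.0, 2.1]
force: [0.2, 0.6, -1.0]
opening: 0.0149
gripper_force: 30.0
```

>>> {"name": "apply_moves", "arguments": {
  "commands": [
    [[0,0,-0.1],0,1],
    [[0,0,-0.2],0,1],
    [[0,0,-0.3],0,1],
    [[0,0,-0.3],0,1]
  ]
}}

```text
clock: 10.83
tool_pos: [0.5425, 0.0571, 0.1592]
orientation: [-180.0, -0.0, 2.1]
force: [-0.1, 0.2, -1.8]
opening: 0.015
gripper_force: 30.0
```

>>> {"name": "apply_moves", "arguments": {
  "commands": [
    [[0,0,-0.1],0,1],
    [[0,0,-0.2],0,1],
    [[0,0,-0.3],0,1],
    [[0,0,-0.4],0,1],
    [[0,0,-0.4],0,1]
  ]
}}

```text
clock: 11.25
tool_pos: [0.5424, 0.057, 0.1551]
orientation: [-180.0, 0.0, 2.1]
force: [-0.4, 0.5, -2.1]
opening: 0.0151
gripper_force: 30.0
```

>>> {"name": "apply_moves", "arguments": {
  "commands": [
    [[0,0,-0.2],0,1],
    [[0,0,-0.4],0,1],
    [[0,0,-0.6],0,1],
    [[0,0,-0.8],0,1],
    [[0,0,-0.8],0,1]
  ]
}}

```text
clock: 11.67
tool_pos: [0.5423, 0.057, 0.1468]
orientation: [180.0, 0.0, 2.1]
force: [0.2, 1.6, -2.2]
opening: 0.015
gripper_force: 30.0
```

>>> {"name": "apply_moves", "arguments": {
  "commands": [
    [[0,0,-0.2],0,1],
    [[0,0,-0.4],0,1],
    [[0,0,-0.6],0,1],
    [[0,0,-0.7],0,1],
    [[0,0,-0.7],0,1]
  ]
}}

```text
clock: 12.08
tool_pos: [0.5424, 0.057, 0.14]
orientation: [180.0, 0.0, 2.1]
force: [-0.1, 1.4, -1.9]
opening: 0.0153
gripper_force: 30.0
```

>>> {"name": "apply_moves", "arguments": {
  "commands": [
    [[0,0,0],0,0.4],
    [[0,0,0],0,0.4],
    [[0,0,0],0,0.4],
    [[0,0,0],0,0.4],
    [[0,0,0],0,0.4],
    [[0,0,0],0,0.4],
    [[0,0,0],0,0.4],
    [[0,0,1],0,0.4],
    [[0,0,3],0,0.4],
    [[0,0,6],0,0.4],
    [[0,0,9.5],0,0.4],
    [[0,0,9.5],0,0.4],
    [[0,0,9.5],0,0.4]
  ]
}}

```text
clock: 13.17
tool_pos: [0.5437, 0.0574, 0.2385]
orientation: [-179.9, -0.3, 2.1]
force: [-0.8, -0.4, -0.2]
opening: 0.0526
gripper_force: 0.0
```

```bash
python3 - <<'E'
from h import *
o=ctrl.get_obs();print(o["tool_pos"],o["clock"],o["force"],o["opening"])
s=ctrl.snapshot("side"); save("c5.png",cv2.resize(s["img"][130:250,220:340],(600,600),interpolation=2))
for z in(.18,.156,.116):print(z,proj(s,[.543,.057,z]))
E
```

```text
[0.5437388  0.05743522 0.23853133] 13.1667 [-0.7993308  -0.37458906 -0.23524685] 0.0526102890455551
0.18 [np.float64(282.5253695089924), np.float64(172.0961047677065)]
0.156 [np.float64(282.64755947203133), np.float64(181.84064884599127)]
0.116 [np.float64(282.8458064104128), np.float64(197.65067105565555)]
```

View pics/c5.png

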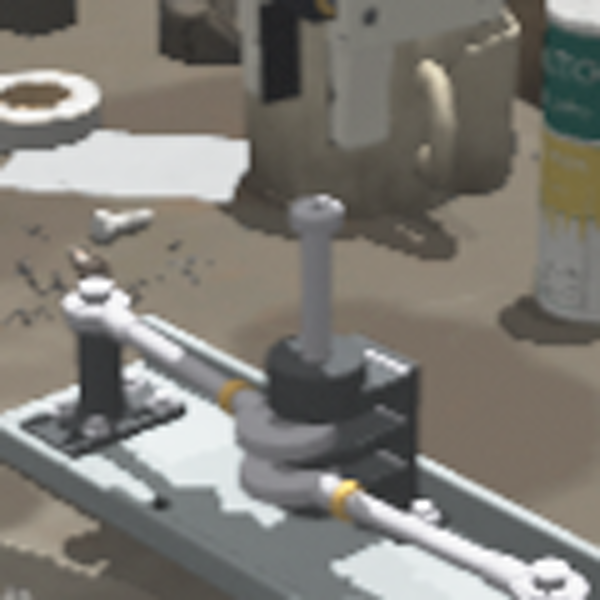

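The pin stands upright on the upper eye, with its head top at (283.2,171.4) against a predicted row of about 172. Next I'll close and turn the fingers and go to the front of the left rod.

>>> {"name": "apply_moves", "arguments": {
  "commands": [
    [[-3,3,0],-0.12,1],
    [[-6,6,0],-0.24,1],
    [[-7.6,6.7,0],-0.36,1],
    [[-7.6,6.7,0],-0.48,1],
    [[-7.6,6.7,0],-0.6,1],
    [[-7.6,6.7,0],-0.72,1],
    [[-7.6,6.7,0],-0.84,1],
    [[-7.6,6.7,0],-0.96,1],
    [[-7.6,6.7,0],-1.08,1],
    [[-7.6,6.7,0],-1.2,1],
    [[-7.6,6.7,0],-1.32,1],
    [[-7.6,6.7,0],-1.424,1],
    [[-7.6,6.7,0],-1.424,1],
    [[-7.6,6.7,0],-1.424,1]
  ]
}}

```text
clock: 14.38
tool_pos: [0.4661, 0.1237, 0.2347]
orientation: [179.9, -0.0, -79.3]
force: [0.4, -0.4, -0.5]
opening: 0.0002
gripper_force: 0.0
```

```bash
python3 -c "
from h import *
o=ctrl.get_obs();print(o)"
```

```text
{'clock': 14.3833, 'joint_pos': array([ 3.82973145e+01,  2.54753473e+00, -2.35653536e+01, -8.88599256e-03,
       -6.39719054e+01, -2.75644018e+01]), 'qvel': array([-0.0671549 , -0.13376939,  0.26072933, -0.04951608,  0.11284792,
        1.44981165]), 'tau': array([-9.56939184e-03, -3.16668749e+01,  2.79540557e+01,  6.67436957e+00,
       -1.74847303e-02, -6.25824630e-01]), 'tool_pos': array([0.46609007, 0.12373261, 0.23468868]), 'orientation': array([ 1.79921139e+02, -3.21647150e-02, -7.92709703e+01]), 'force': array([ 0.39359243, -0.42374027, -0.49893939]), 'moment': array([ 0.11132119, -0.07857298, -0.03619153]), 'gripper_force': 0.0, 'opening': 0.0001720927442426875}
```

>>> {"name": "apply_moves", "arguments": {
  "commands": [
    [[0,0,-4],0,1],
    [[0,0,-8],0,1],
    [[0,0,-12],0,1],
    [[0,0,-14.5],0,1],
    [[0,0,-15.8],0,1],
    [[0,0,-15.8],0,1],
    [[0.5,0.09,-15.8],0,1],
    [[0.9,0.17,-15.8],0,1],
    [[1.3,0.24,-15.8],0,1],
    [[1.3,0.24,-15.8],0,1]
  ]
}}

```text
clock: 15.22
tool_pos: [0.4813, 0.1273, 0.0787]
orientation: [-179.8, 0.1, -79.4]
force: [0.5, 0.5, 0.9]
opening: 0.0003
gripper_force: 0.0
```

>>> {"name": "apply_moves", "arguments": {
  "commands": [
    [[0.1,0.02,0],0,1],
    [[0.2,0.04,0],0,1],
    [[0.3,0.05,0],0,1],
    [[0.3,0.05,0],0,1]
  ]
}}

```text
clock: 15.55
tool_pos: [0.4827, 0.1269, 0.0776]
orientation: [-180.0, 0.0, -79.5]
force: [0.0, -0.3, -0.2]
opening: 0.0003
gripper_force: 0.0
```

>>> {"name": "apply_moves", "arguments": {
  "commands": [
    [[0.1,0.02,0],0,1],
    [[0.2,0.04,0],0,1],
    [[0.3,0.05,0],0,1],
    [[0.4,0.07,0],0,1],
    [[0.4,0.07,0],0,1]
  ]
}}

```text
clock: 15.97
tool_pos: [0.4867, 0.1277, 0.0773]
orientation: [-180.0, -0.0, -79.5]
force: [-0.2, 0.0, 0.2]
opening: 0.0002
gripper_force: 0.0
```

>>> {"name": "apply_moves", "arguments": {
  "commands": [
    [[0.1,0.02,0],0,1],
    [[0.2,0.04,0],0,1],
    [[0.3,0.05,0],0,1],
    [[0.3,0.05,0],0,1]
  ]
}}

```text
clock: 16.3
tool_pos: [0.4897, 0.1282, 0.0774]
orientation: [-180.0, -0.0, -79.5]
force: [0.6, 0.7, -0.5]
opening: 0.0003
gripper_force: 0.0
```

>>> {"name": "apply_moves", "arguments": {
  "commands": [
    [[0.1,0.02,0],0,1],
    [[0.2,0.04,0],0,1],
    [[0.3,0.05,0],0,1],
    [[0.3,0.05,0],0,1]
  ]
}}

```text
clock: 16.63
tool_pos: [0.4927, 0.1287, 0.0774]
orientation: [-180.0, 0.0, -79.5]
force: [0.8, 0.1, -0.5]
opening: 0.0005
gripper_force: 0.0
```

>>> {"name": "apply_moves", "arguments": {
  "commands": [
    [[0.1,0.02,0],0,1],
    [[0.2,0.04,0],0,1],
    [[0.3,0.05,0],0,1],
    [[0.3,0.05,0],0,1]
  ]
}}

```text
clock: 16.97
tool_pos: [0.495, 0.1288, 0.0772]
orientation: [179.9, -0.0, -79.5]
force: [-3.4, -0.4, 2.0]
opening: 0.0008
gripper_force: 1.8
```

>>> {"name": "apply_moves", "arguments": {
  "commands": [
    [[0.05,0.01,0],0,1],
    [[0.1,0.02,0],0,1],
    [[0.15,0.03,0],0,1],
    [[0.2,0.04,0],0,1],
    [[0.2,0.04,0],0,1]
  ]
}}

```text
clock: 17.38
tool_pos: [0.4973, 0.1291, 0.0772]
orientation: [180.0, -0.0, -79.5]
force: [-3.4, -2.7, 2.4]
opening: 0.0007
gripper_force: 2.0
```

>>> {"name": "apply_moves", "arguments": {
  "commands": [
    [[0.05,0.01,0],0,1],
    [[0.1,0.02,0],0,1],
    [[0.15,0.03,0],0,1],
    [[0.2,0.04,0],0,1],
    [[0.2,0.04,0],0,1]
  ]
}}

```text
clock: 17.8
tool_pos: [0.4992, 0.1295, 0.0772]
orientation: [179.9, -0.0, -79.5]
force: [-3.2, -3.5, 1.1]
opening: 0.0007
gripper_force: 1.9
```

>>> {"name": "apply_moves", "arguments": {
  "commands": [
    [[0.05,0.01,0],0,1],
    [[0.1,0.02,0],0,1],
    [[0.15,0.03,0],0,1],
    [[0.2,0.04,0],0,1],
    [[0.2,0.04,0],0,1]
  ]
}}

```text
clock: 18.22
tool_pos: [0.5019, 0.1306, 0.0773]
orientation: [-180.0, 0.0, -79.5]
force: [-2.2, -1.2, -1.3]
opening: 0.0004
gripper_force: 1.0
```

>>> {"name": "apply_moves", "arguments": {
  "commands": [
    [[0.05,0.01,0],0,1],
    [[0.1,0.02,0],0,1],
    [[0.15,0.03,0],0,1],
    [[0.15,0.03,0],0,1]
  ]
}}

```text
clock: 18.55
tool_pos: [0.5034, 0.1309, 0.0775]
orientation: [-180.0, 0.0, -79.4]
force: [-1.0, -0.7, -1.1]
opening: 0.0006
gripper_force: 0.8
```

```bash
cat >> h.py <<'E'
def headrow(s,ref=None):
    """match the pin head (template from c5 moment, 'ref.npy') in side view"""
    g=cv2.cvtColor(s["img"],7); return g
E
python3 - <<'E'
from h import *
s=ctrl.snapshot("side"); g=cv2.cvtColor(s["img"],7); np.save("s2.npy",s["img"])
c=cv2.imread("pics/c5.png",0); c=cv2.resize(c,(120,120),interpolation=cv2.INTER_AREA)
tm=c[35:46,56:71]   # head rows 165-176, cols 276-291
r=cv2.matchTemplate(g[150:215,268:300],tm,cv2.TM_CCOEFF_NORMED); _,v,_,l=cv2.minMaxLoc(r); print(v,"row shift",150+l[1]-165,"col shift",268+l[0]-276)
E
```

```text
0.8087061047554016 row shift 10 col shift 0
```

The head row shifted by 10 px, about 24 mm, so the pin has dropped through the left eye and now rests on the right one. I'll back off and go round to the right rod.

>>> {"name": "apply_moves", "arguments": {
  "commands": [
    [[-1,-0.2,0],0,1],
    [[-2.5,-0.5,0],0,1],
    [[-2.5,-0.5,3],0,1],
    [[-2.5,-0.5,7],0,1],
    [[-2.5,-0.5,11],0,1],
    [[-2.5,-0.5,12],0,1],
    [[-2,-4,12],0,1],
    [[-1.5,-8,12],0,1],
    [[-1,-12,12],0,1],
    [[-0.7,-16.4,12],0,1],
    [[-0.7,-16.4,12],0,1],
    [[-0.7,-16.4,12],0,1]
  ]
}}

```text
clock: 19.6
tool_pos: [0.4959, -0.0354, 0.1975]
orientation: [-179.9, 0.0, -79.7]
force: [-0.2, 0.3, -0.2]
opening: 0.0005
gripper_force: 0.0
```

>>> {"name": "apply_moves", "arguments": {
  "commands": [
    [[0,0,-3],0,1],
    [[0,0,-7],0,1],
    [[0,0,-11],0,1],
    [[0,0,-13],0,1],
    [[0,0,-14.3],0,1],
    [[0,0,-14.3],0,1],
    [[0.5,0.09,-14.3],0,1],
    [[0.9,0.17,-14.3],0,1],
    [[1.3,0.24,-14.3],0,1],
    [[1.3,0.24,-14.3],0,1],
    [[1.3,0.24,-14.3],0,1]
  ]
}}

```text
clock: 20.52
tool_pos: [0.5098, -0.0307, 0.0552]
orientation: [-179.9, 0.0, -79.5]
force: [-0.6, -0.8, -0.2]
opening: 0.0005
gripper_force: 0.0
```

>>> {"name": "apply_moves", "arguments": {
  "commands": [
    [[0.1,0.02,0],0,1],
    [[0.2,0.04,0],0,1],
    [[0.3,0.05,0],0,1],
    [[0.4,0.07,0],0,1],
    [[0.4,0.07,0],0,1]
  ]
}}

```text
clock: 20.93
tool_pos: [0.5132, -0.0303, 0.0544]
orientation: [-180.0, -0.0, -79.5]
force: [0.2, 0.1, -0.2]
opening: 0.0004
gripper_force: 0.0
```

>>> {"name": "apply_moves", "arguments": {
  "commands": [
    [[0.1,0.02,0],0,1],
    [[0.2,0.04,0],0,1],
    [[0.3,0.05,0],0,1],
    [[0.3,0.05,0],0,1]
  ]
}}

```text
clock: 21.27
tool_pos: [0.5162, -0.0298, 0.0544]
orientation: [-180.0, -0.0, -79.5]
force: [-0.6, -0.8, -0.4]
opening: 0.0004
gripper_force: 0.0
```

>>> {"name": "apply_moves", "arguments": {
  "commands": [
    [[0.1,0.02,0],0,1],
    [[0.2,0.04,0],0,1],
    [[0.3,0.05,0],0,1],
    [[0.3,0.05,0],0,1]
  ]
}}

```text
clock: 21.6
tool_pos: [0.5193, -0.0293, 0.0544]
orientation: [-180.0, -0.0, -79.5]
force: [0.8, 0.3, 0.1]
opening: 0.0005
gripper_force: 0.0
```

>>> {"name": "apply_moves", "arguments": {
  "commands": [
    [[0.1,0.02,0],0,1],
    [[0.2,0.04,0],0,1],
    [[0.3,0.05,0],0,1],
    [[0.3,0.05,0],0,1]
  ]
}}

```text
clock: 21.93
tool_pos: [0.5222, -0.0288, 0.0544]
orientation: [-180.0, -0.0, -79.5]
force: [-0.7, -0.0, 0.3]
opening: 0.0003
gripper_force: 0.0
```

>>> {"name": "apply_moves", "arguments": {
  "commands": [
    [[0.05,0.01,0],0,1],
    [[0.1,0.02,0],0,1],
    [[0.15,0.03,0],0,1],
    [[0.2,0.04,0],0,1],
    [[0.2,0.04,0],0,1]
  ]
}}

```text
clock: 22.35
tool_pos: [0.5241, -0.0284, 0.0544]
orientation: [-180.0, -0.0, -79.5]
force: [-0.5, 0.2, 0.2]
opening: 0.0006
gripper_force: 0.0
```

>>> {"name": "apply_moves", "arguments": {
  "commands": [
    [[0.05,0.01,0],0,1],
    [[0.1,0.02,0],0,1],
    [[0.15,0.03,0],0,1],
    [[0.2,0.04,0],0,1],
    [[0.2,0.04,0],0,1]
  ]
}}

```text
clock: 22.77
tool_pos: [0.5255, -0.0282, 0.0542]
orientation: [179.9, -0.0, -79.5]
force: [-2.1, 0.1, 1.3]
opening: 0.0005
gripper_force: 1.1
```

Contact. I'll keep pushing in small steps and check the pin height.

>>> {"name": "apply_moves", "arguments": {
  "commands": [
    [[0.05,0.01,0],0,1],
    [[0.1,0.02,0],0,1],
    [[0.15,0.03,0],0,1],
    [[0.2,0.04,0],0,1],
    [[0.2,0.04,0],0,1]
  ]
}}

```text
clock: 23.18
tool_pos: [0.5277, -0.0276, 0.0542]
orientation: [180.0, 0.0, -79.5]
force: [-4.4, 1.1, 1.3]
opening: 0.0003
gripper_force: 1.8
```

```bash
cat > hr.py <<'E'
from h import *
s=ctrl.snapshot("side"); g=cv2.cvtColor(s["img"],7)
c=cv2.imread("pics/c5.png",0); c=cv2.resize(c,(120,120),interpolation=cv2.INTER_AREA)
r=cv2.matchTemplate(g[150:215,268:300],c[35:46,56:71],cv2.TM_CCOEFF_NORMED); _,v,_,l=cv2.minMaxLoc(r)
print(round(v,2),"row shift",l[1]-15,"(10=on right eye, 26=fitted)",ctrl.get_obs()["force"].round(1))
E
python3 hr.py
```

```text
0.65 row shift 11 (10=on right eye, 26=fitted) [-3.7  2.5  1.9]
```

>>> {"name": "apply_moves", "arguments": {
  "commands": [
    [[0.05,0.01,0],0,1],
    [[0.1,0.02,0],0,1],
    [[0.15,0.03,0],0,1],
    [[0.15,0.03,0],0,1]
  ]
}}

```text
clock: 23.57
tool_pos: [0.5293, -0.0272, 0.0542]
orientation: [180.0, 0.0, -79.5]
force: [-4.5, 1.7, 1.5]
opening: 0.0
gripper_force: 1.9
```

```bash
python3 hr.py
```

```text
0.66 row shift 11 (10=on right eye, 26=fitted) [-3.7  2.3  1.2]
```

>>> {"name": "apply_moves", "arguments": {
  "commands": [
    [[0.05,0.01,0],0,1],
    [[0.1,0.02,0],0,1],
    [[0.15,0.03,0],0,1],
    [[0.15,0.03,0],0,1]
  ]
}}

```text
clock: 23.95
tool_pos: [0.5308, -0.0269, 0.0542]
orientation: [180.0, 0.0, -79.5]
force: [-4.6, 2.4, 0.7]
opening: 0.0003
gripper_force: 1.9
```

>>> {"name": "apply_moves", "arguments": {
  "commands": [
    [[0.05,0.01,0],0,1],
    [[0.1,0.02,0],0,1],
    [[0.15,0.03,0],0,1],
    [[0.15,0.03,0],0,1]
  ]
}}

```text
clock: 24.28
tool_pos: [0.5324, -0.0266, 0.0542]
orientation: [180.0, 0.0, -79.5]
force: [-3.2, 2.5, -0.4]
opening: 0.0007
gripper_force: 1.8
```

```bash
python3 hr.py
```

```text
0.74 row shift 10 (10=on right eye, 26=fitted) [-4.7  1.9 -0.2]
```

>>> {"name": "apply_moves", "arguments": {
  "commands": [
    [[0.05,0.01,0],0,1],
    [[0.1,0.02,0],0,1],
    [[0.15,0.03,0],0,1],
    [[0.15,0.03,0],0,1]
  ]
}}

```text
clock: 24.67
tool_pos: [0.5339, -0.0264, 0.0542]
orientation: [180.0, 0.0, -79.5]
force: [-4.6, 1.9, -0.9]
opening: 0.0003
gripper_force: 1.7
```

```bash
python3 hr.py
```

```text
0.78 row shift 10 (10=on right eye, 26=fitted) [-3.6  1.4 -1.5]
```

>>> {"name": "apply_moves", "arguments": {
  "commands": [
    [[0.05,0.01,0],0,1],
    [[0.1,0.02,0],0,1],
    [[0.15,0.03,0],0,1],
    [[0.15,0.03,0],0,1]
  ]
}}

```text
clock: 25.05
tool_pos: [0.5357, -0.0262, 0.0545]
orientation: [-180.0, -0.0, -79.5]
force: [-3.2, 0.7, -1.2]
opening: 0.0001
gripper_force: 1.5
```

```bash
python3 hr.py
```

```text
0.72 row shift 25 (10=on right eye, 26=fitted) [-2.2  0.2  0.1]
```

The pin dropped through. I'll back off and look.

>>> {"name": "apply_moves", "arguments": {
  "commands": [
    [[-1,-0.2,0],0,1],
    [[-3,-0.5,0],0,1],
    [[-3,-0.5,3],0,1],
    [[-3,-0.5,7],0,1],
    [[-3,-0.5,11],0,1],
    [[-3,-0.5,15],0,1],
    [[-3,-5,15],0,1],
    [[-3,-9,15],0,1],
    [[-3,-9,15],0,1],
    [[-3,-9,15],0,1]
  ]
}}

```text
clock: 25.93
tool_pos: [0.5054, -0.1181, 0.205]
orientation: [-179.9, -0.0, -79.7]
force: [0.7, 0.5, -0.6]
opening: 0.0005
gripper_force: 0.0
```

```bash
python3 - <<'E'
from h import *
s=ctrl.snapshot("side");t=ctrl.snapshot("top")
print(ctrl.get_obs()["tool_pos"])
a=cv2.resize(s["img"][175:255,225:305],(400,400),interpolation=2)
save("c6.png",np.hstack([a,cv2.resize(s["img"][180:360,220:400],(400,400),interpolation=2)]))
g=cv2.cvtColor(s["img"],7);np.set_printoptions(linewidth=200);print(g[190:210,270:298])
E
```

```text
[ 0.50550512 -0.11628239  0.20456675]
[[130 131 131 130 130 131 129 129 127 126 124 123 122 121 121 120 120 120 121 122 118 117 119 118 120 122 122 124]
 [132 131 129 128 128 127 126 124 123 121 119 118 117 117 115 115 116 115 116 115 115 115 115 115 117 117 119 119]
 [130 129 127 125 123 123 120 119 117 116 115 113 112 113 113 113 113 113 113 112 112 112 112 112 113 114 114 115]
 [129 127 124 121 119 117 115 113 112 113 112 111 113 114 114 114 114 114 114 113 114 114 112 112 112 115 114 112]
 [123 120 118 117 115 113 113 112 112 112 111 133 152 153 153 137 115 115 115 115 114 114 113 113 112 113 112 111]
 [116 114 114 115 115 114 114 113 110 155 227 243 243 243 243 243 231 163 113 114 114 114 114 114 113 111 111 112]
 [115 112 112 112 114 114 114 115 164 233 246 245 229 203 238 246 246 232 153 114 118 115 108 112 112 112 111 111]
 [113 111 112 112 113 115 122 124 190 241 246 246 245 243 245 246 246 237 178 129 132 131 127 117 108 112 112 113]
 [114 113 113 113 119 127 133 130 152 206 235 243 245 245 244 243 230 192 151 137 137 136 134 131 126 116 107 112]
 [115 115 115 121 131 135 1
[... 538 characters left out ...]
 137 167]
 [239 234 219 133  64  81  96 114 123 132 139 139 139 138 136 137 137 129 117 104  82  66  55 106 140 140 140 140]
 [234 229 194  95  54  57  61  73  79  90 102 104 105 106 105  97  89  81  74  65  52  52  54 105 139 139 140 142]
 [215 199 146 117  56  56  56  56  56  60  64  65  67  67  67  61  55  52  52  52  52  53  60 108 139 142 127  94]
 [171 160 151 115  55  55  56  58  55  55  56  56  54  54  55  54  54  53  51  52  52  52  85 109  99  89  79  57]
 [127 132 134  96  55  55  56  57  57  56  55  55  54  55  54  55  54  53  52  52  51  52  66  73  62  52  52  51]
 [107 111 113  92  55  54  55  55  56  56  56  56  54  55  55  54  56  54  53  52  51  52  52  53  53  51  52  52]]
```

View pics/c6.png

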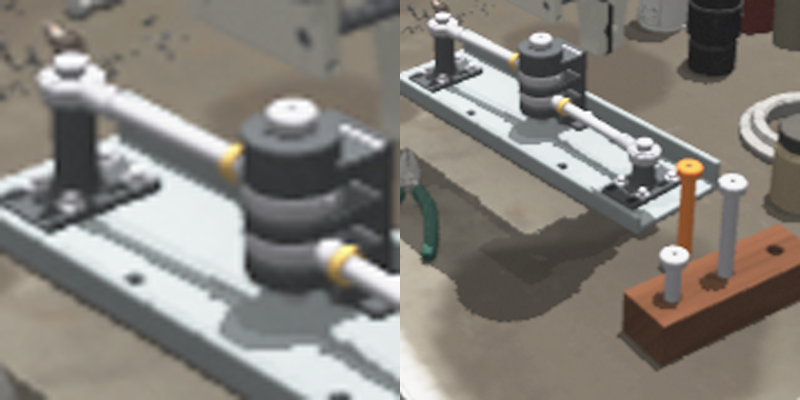

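The head sits flat on the top lug. Its top centre is at about (283,196.8), 3.7 px above the lug face, which is roughly the 10 mm head height. Both eyes are in line, and the short and long pins and the pliers show unmoved. The robot is clear, so I'll hand in.

```bash
python3 -c "
from plant import ctrl
print(ctrl.close_job())"
```

```text
the job is handed in; nothing more can be done
None
```

The middle-length pin is through all three lugs and both rod eyes with its head down flat on the top lug, as far as the last camera view shows, and the job was handed in at about 26 s; the result of the judging was not reported back.

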